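# Switch off the light channel left on

### The arm

A 6-joint arm with a two-finger parallel gripper is mounted at the origin on the work surface. World frame = base frame: x ahead of the robot, y to its left, z up, the work surface at z = 0. Lengths are in m, angles in rad, forces in N, time in s.
With the tool pointing down it reaches from about 0.325 to 0.775 m from the base axis. Payload 5.5 kg.
Tool frame: the origin (TCP) lies at the very end of the fingers, on their centre line; the grasp point (between the pads) lies 19 mm behind it (ctrl.grip_depth is the distance from the TCP to the grasp point, in m); z points along the fingers, y is the direction in which the jaws open and shut (so a half turn about z gives the same grasp; the last joint's range is limited). The gripper opens to 85 mm and grips with 20 to 120 N. Pads are 22 mm wide; open, the fingers measure 114 mm over their backs; the gripper's body (76 mm by 85 mm) begins 54 mm behind the grasp point. The pads swing forward as they close: fully open they stand 13 mm farther back than shut.
Start: joints at [1.267, 0.091, 1.231, -0, 1.82, -0.057], TCP at [0.147, 0.582, 0.231] pointing down, gripper open.
Joint ranges: [-2.87, 2.87], [-0.86, 2.18], [0.17, 2.46], [-1.51, 4.65], [0.06, 2.69], [-2.65, 2.65]. Speed limits (rad/s): [2.57, 2.57, 3.01, 3.14, 3.14, 3.14].

### API

Orientations are given as a unit quaternion [w, x, y, z].
In Python, from plant import status, viewer, ticket, ctrl gives the robot as it stands.
- The arm moves only by the tool drive_tool, never from a script. Its argument "series" is a list of rows, each an object with "jaw": the gripper command: -1 is fully open, 1 is shut, values between are in proportion; "dp": the shift along the tool's x, y, z in mm, a list of three; "roll": the turn about the tool's z in rad. In form: [{"jaw": jaw, "dp": [x, y, z], "roll": roll}, ...]. A call has 1 to 5 rows; each row is the pose to reach, as a shift and turn from the pose commanded when the call began, along the tool's axes at that moment; what a row does not reach only later rows make up. A row lasts 1/12 s, in which the tool goes at most 41.7 mm and 7.16 degrees, less where a joint would pass 70% of its speed; a pose out of reach is approached as far as the arm can. A call with a gripper value outside its range is refused whole. The fingers move at their own pace and stop on an object; "grip_force" is the grip in N (left out, the last holds). Time passes only in rows, so rows that repeat a pose let the fingers close. It gives the time, the measured TCP pose, the force and the opening at its end, in the units of the state.
- status.get_state(): the state, without advancing time (a new reading comes with each control period).
- viewer.snapshot(name): name is "side" or "top" or "wrist"; returns the picture (400x640x3 uint8, blue, green, red); there is no depth.
- viewer.camera_model(name): a dict with "fx", "fy", "cx", "cy" (pixels), "rvec" (rotation vector, rad) and "tvec" (3), from world to camera coordinates, as OpenCV has them. Camera axes: x right, y down, z forward; pixel columns grow to the right and rows downward; lengths in m; the calibration is good to about 2 mm. The wrist camera is an equidistant fisheye: a pixel r from the principal point sees the ray r / f radians off the axis. A picture is of the moment at which its call begins: read the wrist's pose just before it. camera_model takes no time and is no camera call; for the wrist camera it gives the pose at the moment of the call.
- ticket.hand_in(): hands the job in, once; it reports no verdict.
The state is a dict: "t": time; "q": joint angles; "qd": joint speeds; "tau": joint torques, N m; "position": TCP position; "ee_rot": TCP orientation; "force": force on the tool from outside, world axes, zero at the start; "torque": the same for the moment, N m; "width": finger opening in m.
Only numpy, scipy, OpenCV 4.12 (cv2) and the standard library are available. Lean on these libraries where they do the work, as an engineer would, in place of code of your own. Each camera call takes 0.05 s, during which the arm holds its last target.

### The job

One of the four light channels has been left on: on the control console one of the four identical white keys is latched down. Working along the row from the key beside the black knob, tap all four keys lightly with the fingertips, one after another, to feel which one is latched, then press that key fully down and let go so that it springs up level with the others. Do not latch any other key, do not turn the knob, and leave everything else on the bench where it is; nothing is to be picked up.

Things in the scene. Friction and masses are not known exactly. Their poses are not given: they have to be found in the camera images.
- console: Control console of a microscope lamp, screwed to the bench: white box 130 x 290 mm, grey top face 55 mm above the bench. Origin: centre of its underside. z up; y along the row of keys (the knob is at the +y end); -x is the operator's side. The row lies on its middle line (x = 0), keys 44 mm apart; coloured dots 36 mm in front of the keys mark the channels.
- key_1 (a joint): Travel of the first key, beside the knob (violet dot), in m: 0 = up, about 0.004 = latched down, 0.008 = pressed to its stop. Push-push: pressed to its stop (anything beyond 5.5 mm may do) and let go, an up key latches and a latched key springs up. Spring force 1.3 N at the top, 3.3 N at 4 mm, 5.3 N at the stop: a tap of 2 N sinks an up key 1.5 mm and leaves a latched one unmoved.
- top_1 (a point): Centre of the top face of the first key, beside the knob (violet dot), moving with it. Square white cap 24 x 24 mm; its top stands 68 mm above the bench when up, 64 mm when latched, 60 mm at the stop. Centre at (0, 36) mm in the console's frame.
- key_2 (a joint): Travel of the second key (blue dot), in m: 0 = up, about 0.004 = latched down, 0.008 = pressed to its stop. Push-push: pressed to its stop (anything beyond 5.5 mm may do) and let go, an up key latches and a latched key springs up. Spring force 1.3 N at the top, 3.3 N at 4 mm, 5.3 N at the stop: a tap of 2 N sinks an up key 1.5 mm and leaves a latched one unmoved.
- top_2 (a point): Centre of the top face of the second key (blue dot), moving with it. Square white cap 24 x 24 mm; its top stands 68 mm above the bench when up, 64 mm when latched, 60 mm at the stop. Centre at (0, -8) mm in the console's frame.
- key_3 (a joint): Travel of the third key (green dot), in m: 0 = up, about 0.004 = latched down, 0.008 = pressed to its stop. Push-push: pressed to its stop (anything beyond 5.5 mm may do) and let go, an up key latches and a latched key springs up. Spring force 1.3 N at the top, 3.3 N at 4 mm, 5.3 N at the stop: a tap of 2 N sinks an up key 1.5 mm and leaves a latched one unmoved.
- top_3 (a point): Centre of the top face of the third key (green dot), moving with it. Square white cap 24 x 24 mm; its top stands 68 mm above the bench when up, 64 mm when latched, 60 mm at the stop. Centre at (0, -52) mm in the console's frame.
- key_4 (a joint): Travel of the fourth key, farthest from the knob (red dot), in m: 0 = up, about 0.004 = latched down, 0.008 = pressed to its stop. Push-push: pressed to its stop (anything beyond 5.5 mm may do) and let go, an up key latches and a latched key springs up. Spring force 1.3 N at the top, 3.3 N at 4 mm, 5.3 N at the stop: a tap of 2 N sinks an up key 1.5 mm and leaves a latched one unmoved.
- top_4 (a point): Centre of the top face of the fourth key, farthest from the knob (red dot), moving with it. Square white cap 24 x 24 mm; its top stands 68 mm above the bench when up, 64 mm when latched, 60 mm at the stop. Centre at (0, -96) mm in the console's frame.
- pointer (a point): White pointer on the black brightness knob (round, 34 mm across, top 73 mm above the bench, centre at (0, 103) mm in the console's frame): a point 13 mm from its axis, on its top. The knob turns easily; it is not to be turned.
- oil_bottle: Loose small amber bottle with black cap, 34 mm across, 68 mm tall, behind the console. Origin: centre of its underside. Bystander.
- stain_jar: Loose round staining jar of clear glass with white lid and knob, 68 mm across, 106 mm tall, behind the console. Origin: centre of its underside. Bystander.
- slide_box: Loose closed blue slide box, 87 x 112 x 35 mm, beside the console at the end away from the knob. Origin: centre of its underside. Bystander.
- marker: Loose marker pen, white with black cap, 135 mm long along its x, 14 mm thick, lying in front of the console. Origin: under its middle. Bystander.
- slide_mailer: Loose flat white slide mailer, 30 x 82 x 16 mm, beside the console at the knob end. Origin: centre of its underside. Bystander.
- forceps: Loose steel forceps, 125 mm long along their x, 10 mm high, lying in front of the console. Origin: under their middle. Bystander.
- tally: Loose round steel hand tally counter, 50 mm across, 36 mm high, beyond the slide mailer at the knob end. Origin: centre of its underside. Bystander.

How it is judged:
By the outcome, as a careful person would: the job done as asked, in the order asked, and still so for the second after the job is handed in, with the robot touching nothing.
It also fails if it takes over 43 s, if anything falls off the work surface, if the arm or the gripper's body presses on something with over 40 N, if the wrist force passes 120 N, or if a joint passes its speed limit or range.

## Working session

There is one attempt and no reset: what is moved stays moved. The work goes in short steps, Python scripts to look and compute and a tool call to move; the robot and the scene stay as the last step left them, time stands still between calls to the robot, and variables do not carry over. Pictures are saved under pics/ and viewed, and the job is handed in when it is done.

Besides the shell and the picture viewer there is one more tool, called after "Request:" in YAML: its name, and indented under it one key for each argument. drive_tool: Moves the arm, as the interface text tells. Its arguments: {"type":"object","properties":{"series":{"type":"array"},"grip_force":{"type":"number"}},"required":["series"]}

```bash
mkdir -p pics; ls; python3 - <<'E'
from plant import status, viewer, ticket, ctrl
import cv2
print(status.get_state())
for n in ["side","top","wrist"]:
    print(n,viewer.camera_model(n)); cv2.imwrite(f"pics/{n}0.png",viewer.snapshot(n))
print(ctrl.grip_depth)
E
```

```text
pics
{'t': 0.0, 'q': array([ 1.26729434e+00,  9.18343383e-02,  1.23190170e+00,  2.70814917e-07,
        1.81979486e+00, -5.67049029e-02]), 'qd': array([ 1.40251426e-03, -1.26901732e-03, -1.94122923e-04,  2.71339221e-05,
        1.52238298e-03, -1.07130343e-03]), 'tau': array([-1.40982695e-03, -4.58714783e+01, -4.18033254e+01, -5.11235521e-05,
        1.11112499e-02,  5.76530141e-06]), 'position': array([0.14649801, 0.58154389, 0.23015662]), 'ee_rot': array([-1.73729114e-04,  1.23085519e-01,  9.92395594e-01, -9.53422260e-04]), 'force': array([ 0.44965587,  0.51460285, -0.3606093 ]), 'torque': array([-0.01330373, -0.00337263,  0.03668748]), 'width': 0.08569593817668503}
side {'fx': 409.9472180211197, 'fy': 409.9472180211197, 'cx': 322.1127541224606, 'cy': 202.3145960649003, 'rvec': array([ 2.18306926, -0.41362334,  0.19353624]), 'tvec': array([-0.48084606,  0.24528622,  0.88840891])}
top {'fx': 367.14462507555, 'fy': 367.14462507555, 'cx': 310.15998545395945, 'cy': 202.7794927087893, 'rvec': array([ 2.09877917, -2.10308747,  0.24237147]), 'tvec': array([0.08336959, 0.59367835, 0.80307188])}
wrist {'fx': 309.70691628693146, 'fy': 309.70691628693146, 'cx': 319.10165909751163, 'cy': 201.73178689091898, 'rvec': array([-2.27657213, -1.77433974, -0.27210311]), 'tvec': array([-0.59995501, -0.03873921,  0.38023956])}
0.0187
```

View pics/side0.png

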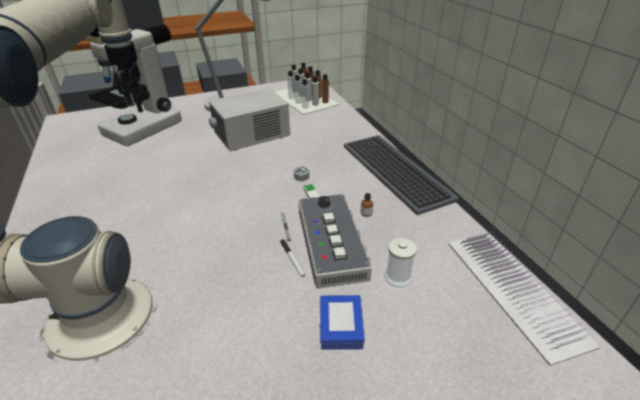

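View pics/top0.png

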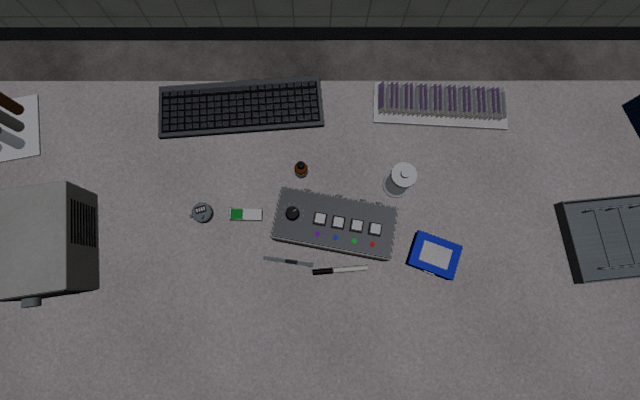

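View pics/wrist0.png

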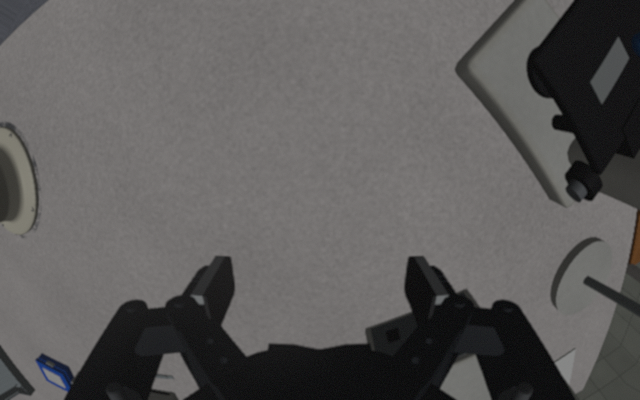

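The top view shows the console at about (336,222), with the knob at (292,213) and the keys at (320,218) to (375,229). I'll enlarge both views.

```bash
python3 - <<'E'
import cv2
a=cv2.imread("pics/top0.png")[180:265,260:410]; cv2.imwrite("pics/topc.png",cv2.resize(a,None,fx=5,fy=5,interpolation=cv2.INTER_CUBIC))
a=cv2.imread("pics/side0.png")[180:290,280:390]; cv2.imwrite("pics/sidec.png",cv2.resize(a,None,fx=5,fy=5,interpolation=cv2.INTER_CUBIC))
E
```

```text
(no output)
```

View pics/topc.png

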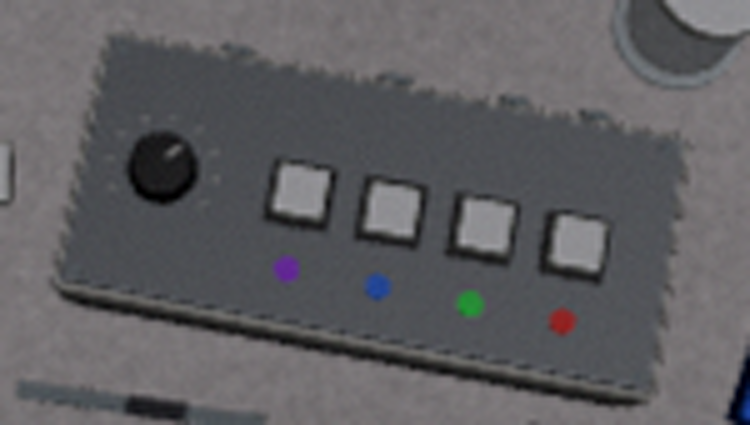

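View pics/sidec.png

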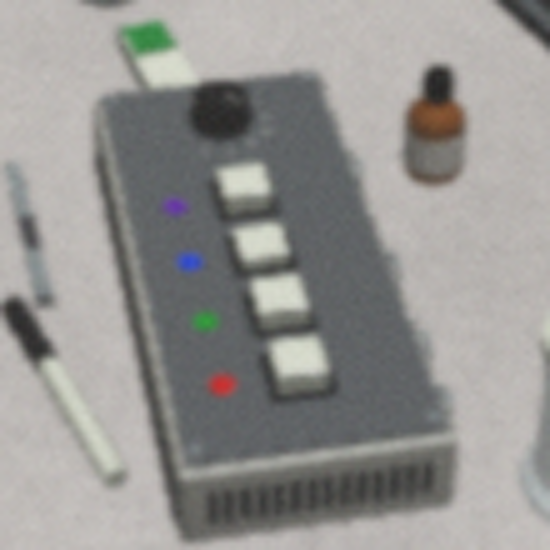

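Top crop: the dots are at (287,269), (377,287), (470,303) and (562,322), with the knob at (163,166). Side crop: the dots are at (176,207), (190,263), (206,321) and (223,385). Now I'll fit the console pose.

```bash
cat > h.py <<'E'
import numpy as np, cv2
from scipy.optimize import least_squares
from plant import status, viewer
def proj(n,P):
    m=viewer.camera_model(n); K=np.array([[m['fx'],0,m['cx']],[0,m['fy'],m['cy']],[0,0,1]])
    return cv2.projectPoints(np.array(P,float),m['rvec'],m['tvec'],K,None)[0][:,0]
ys=[36,-8,-52,-96]
def world(p,L):
    c,s=np.cos(p[2]),np.sin(p[2]); L=np.array(L)/1000
    return np.c_[p[0]+c*L[:,0]-s*L[:,1],p[1]+s*L[:,0]+c*L[:,1],L[:,2]]
E
python3 - <<'E'
from h import *
L=[(-36,y,55) for y in ys]+[(0,y,67) for y in ys]
T=np.array([(287,269),(377,287),(470,303),(562,322),(302,191),(392,209),(486,226),(578,243)],float)
S=np.array([(176,207),(190,263),(206,321),(223,385),(244,182),(260,240),(279,295),(299,358)],float)
T=(T+.5)/5-.5+[260,180]; S=(S+.5)/5-.5+[280,180]
def f(p,w): 
    r=[]
    if 't' in w: r.append(proj("top",world(p,L))-T)
    if 's' in w: r.append(proj("side",world(p,L))-S)
    return np.concatenate(r).ravel()
for w in ['t','s','ts']:
    s=least_squares(f,[.5,0,0.1],args=(w,)); print(w,s.x,np.abs(s.fun).max())
p=s.x
print(s.fun.reshape(-1,2).round(2)); print(world(p,[(0,y,68) for y in ys]))
print(world(p,[(0,103,73)]))
E
```

```text
t [ 0.55095394  0.0242844  -0.19189815] 0.2384902291695994
s [ 0.54950723  0.02263359 -0.19077947] 0.7848013161940628
ts [ 0.55040794  0.02385493 -0.19156279] 1.1688548361516666
[[ 0.03  0.27]
 [ 0.37  0.16]
 [ 0.19  0.46]
 [ 0.29  0.18]
 [-0.05  0.21]
 [ 0.37  0.08]
 [ 0.07  0.17]
 [ 0.26  0.27]
 [ 0.07 -0.19]
 [ 0.16 -0.31]
 [ 0.06 -0.05]
 [-0.02 -0.12]
 [ 0.23 -0.49]
 [ 0.4  -1.17]
 [ 0.21 -0.47]
 [ 0.08 -0.52]]
[[ 0.5572621   0.05919641  0.068     ]
 [ 0.54888479  0.01600126  0.068     ]
 [ 0.54050749 -0.02719388  0.068     ]
 [ 0.53213018 -0.07038903  0.068     ]]
[[0.57001845 0.12497084 0.073     ]]
```

Both cameras agree to within 2 mm. The console is at (0.550, 0.024) with yaw −0.19, and the fitted key spacing holds. The tool's y axis is already within about 3° of the row, so it needs no roll. Next I'll compute the moves.

```bash
cat >> h.py <<'E'
from scipy.spatial.transform import Rotation
K=np.array([[.5573,.0592],[.5489,.0160],[.5405,-.0272],[.5321,-.0704]])
def go(t):
    s=status.get_state(); q=s['ee_rot']; R=Rotation.from_quat([*q[1:],q[0]]).as_matrix()
    print("t %.2f pos"%s['t'],s['position'].round(4),"F",s['force'].round(2),"w",round(s['width'],4),"z",R[:,2].round(4))
    for x in t: print("dp mm",(R.T@(np.array(x)-s['position'])*1000).round(1))
E
python3 -c "
from h import *
go([[*K[0],.2302],[*K[0],.11]])"
```

```text
t 0.15 pos [0.1465 0.5816 0.2304] F [-0.56  0.41  0.28] w 0.0849 z [-5.0e-04 -1.4e-03 -1.0e+00]
dp mm [-526.  -406.2    0.8]
dp mm [-526. -406.  121.]
```

Request:
drive_tool:
  series:
    - {"jaw": 1,"dp": [-30,-23,0],"roll": 0}
    - {"jaw": 1,"dp": [-60,-46,0],"roll": 0}
    - {"jaw": 1,"dp": [-90,-69,0],"roll": 0}
    - {"jaw": 1,"dp": [-120,-92,0],"roll": 0}
    - {"jaw": 1,"dp": [-150,-115,0],"roll": 0}
  grip_force: 20

```text
t: 0.57
position: [0.2645, 0.4321, 0.2309]
ee_rot: [-0.0, 0.123, 0.992, -0.0]
force: [0.5, 1.5, 0.1]
width: 0.0259
```

Request:
drive_tool:
  series:
    - {"jaw": 1,"dp": [-30,-23,0],"roll": 0}
    - {"jaw": 1,"dp": [-60,-46,0],"roll": 0}
    - {"jaw": 1,"dp": [-90,-69,0],"roll": 0}
    - {"jaw": 1,"dp": [-120,-92,0],"roll": 0}
    - {"jaw": 1,"dp": [-150,-115,0],"roll": 0}

```text
t: 0.98
position: [0.3819, 0.2838, 0.2311]
ee_rot: [-0.0, 0.123, 0.992, -0.0]
force: [1.0, -0.2, 0.4]
width: -0.0
```

Request:
drive_tool:
  series:
    - {"jaw": 1,"dp": [-30,-23,0],"roll": 0}
    - {"jaw": 1,"dp": [-60,-46,0],"roll": 0}
    - {"jaw": 1,"dp": [-90,-69,0],"roll": 0}
    - {"jaw": 1,"dp": [-120,-92,0],"roll": 0}
    - {"jaw": 1,"dp": [-150,-115,0],"roll": 0}

```text
t: 1.4
position: [0.4994, 0.1356, 0.2311]
ee_rot: [-0.0, 0.123, 0.992, 0.0]
force: [0.5, 0.4, 0.1]
width: 0.0002
```

```bash
python3 -c "
from h import *
go([[*K[0],.2302],[*K[0],.1]])"
```

```text
t 1.40 pos [0.4994 0.1356 0.2311] F [0.54 0.35 0.1 ] w 0.0002 z [-2.e-04  0.e+00 -1.e+00]
dp mm [-74.8 -59.9   0.9]
dp mm [-74.8 -59.9 131.1]
```

Request:
drive_tool:
  series:
    - {"jaw": 1,"dp": [-30,-23,0],"roll": 0}
    - {"jaw": 1,"dp": [-60,-46,0],"roll": 0}
    - {"jaw": 1,"dp": [-75,-59,20],"roll": 0}
    - {"jaw": 1,"dp": [-75,-59,55],"roll": 0}
    - {"jaw": 1,"dp": [-75,-59,90],"roll": 0}

```text
t: 1.82
position: [0.5583, 0.0602, 0.141]
ee_rot: [0.001, 0.124, 0.992, 0.0]
force: [0.2, 0.1, -0.7]
width: -0.0005
```

Request:
drive_tool:
  series:
    - {"jaw": 1,"dp": [0,0,30],"roll": 0}
    - {"jaw": 1,"dp": [0,0,40],"roll": 0}
    - {"jaw": 1,"dp": [0,0,40],"roll": 0}
    - {"jaw": 1,"dp": [0,0,40],"roll": 0}
    - {"jaw": 1,"dp": [0,0,40],"roll": 0}

```text
t: 2.23
position: [0.5582, 0.062, 0.1042]
ee_rot: [0.002, 0.123, 0.992, 0.0]
force: [-0.4, -0.5, 0.4]
width: -0.0004
```

```bash
python3 -c "
from h import *
go([[*K[0],.073]])
for n in ['wrist','top','side']: cv2.imwrite('pics/%s1.png'%n,viewer.snapshot(n))
a=cv2.imread('pics/side1.png')[150:290,260:400]; cv2.imwrite('pics/side1c.png',cv2.resize(a,None,fx=4,fy=4,interpolation=cv2.INTER_CUBIC))
"
```

```text
t 2.23 pos [0.5582 0.062  0.1042] F [-0.42 -0.49  0.44] w -0.0004 z [ 4.1e-03  2.0e-04 -1.0e+00]
dp mm [ 0.3 -3.  31.2]
```

View pics/side1c.png

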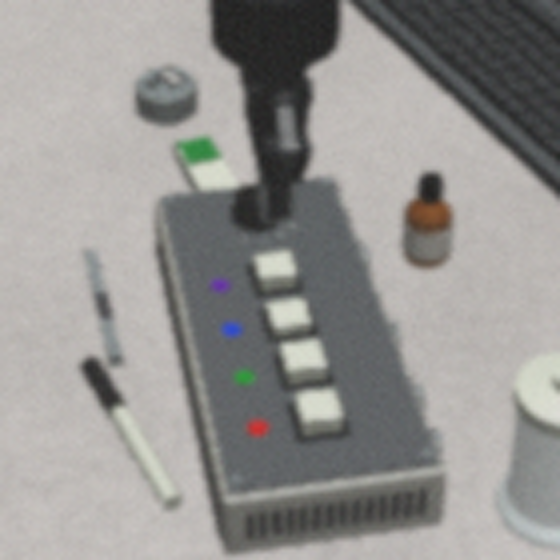

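View pics/wrist1.png

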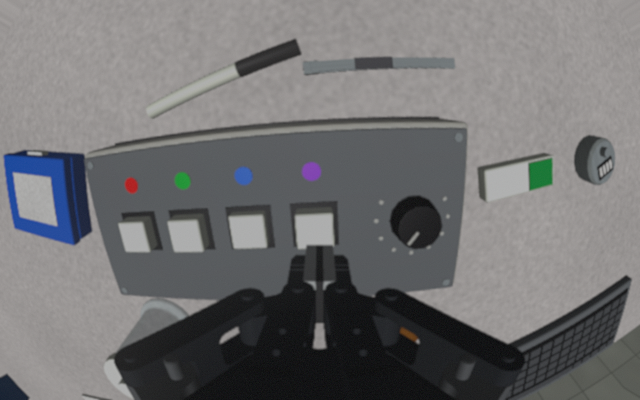

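The wrist view shows the shut fingertips at (320,265), next to key 1 (violet dot, 312,171) and well clear of the knob at (416,222). I'll lower to just above the key.

Request:
drive_tool:
  series:
    - {"jaw": 1,"dp": [0,-2,15],"roll": 0}
    - {"jaw": 1,"dp": [0,-2,25],"roll": 0}
    - {"jaw": 1,"dp": [0,-2,31],"roll": 0}
    - {"jaw": 1,"dp": [0,-2,31],"roll": 0}
    - {"jaw": 1,"dp": [0,-2,31],"roll": 0}

```text
t: 2.8
position: [0.5562, 0.0599, 0.07]
ee_rot: [-0.0, 0.123, 0.992, -0.0]
force: [-0.6, 0.1, 0.3]
width: 0.0002
```

```bash
python3 -c "
from h import *
go([[*K[0],.066]])
"
```

```text
t 2.80 pos [0.5562 0.0599 0.07  ] F [-0.56  0.07  0.32] w 0.0002 z [-9.e-04 -0.e+00 -1.e+00]
dp mm [-1.2 -0.5  4. ]
```

Request:
drive_tool:
  series:
    - {"jaw": 1,"dp": [0,0,1],"roll": 0}
    - {"jaw": 1,"dp": [0,0,2],"roll": 0}
    - {"jaw": 1,"dp": [0,0,2],"roll": 0}
    - {"jaw": 1,"dp": [0,0,2],"roll": 0}

```text
t: 3.13
position: [0.5567, 0.0599, 0.0686]
ee_rot: [0.0, 0.123, 0.992, 0.0]
force: [1.0, -0.5, -0.6]
width: 0.0004
```

Request:
drive_tool:
  series:
    - {"jaw": 1,"dp": [0,0,0.5],"roll": 0}
    - {"jaw": 1,"dp": [0,0,1],"roll": 0}
    - {"jaw": 1,"dp": [0,0,1],"roll": 0}

```text
t: 3.38
position: [0.5567, 0.0599, 0.0676]
ee_rot: [0.0, 0.123, 0.992, 0.0]
force: [-0.1, -0.2, 1.5]
width: -0.0006
```

Request:
drive_tool:
  series:
    - {"jaw": 1,"dp": [0,0,0.8],"roll": 0}
    - {"jaw": 1,"dp": [0,0,0.8],"roll": 0}
    - {"jaw": 1,"dp": [0,0,0.8],"roll": 0}

```text
t: 3.63
position: [0.5567, 0.0599, 0.0667]
ee_rot: [0.0, 0.123, 0.992, 0.0]
force: [-0.8, 0.6, 2.1]
width: 0.0004
```

Request:
drive_tool:
  series:
    - {"jaw": 1,"dp": [0,0,0],"roll": 0}

```text
t: 3.72
position: [0.5567, 0.0599, 0.0667]
ee_rot: [0.0, 0.123, 0.992, 0.0]
force: [0.9, 0.9, 2.5]
width: 0.0
```

Key 1 gave way from 68 mm to 66.7 mm at about 2.2 N, so it is up. The heights also agree with the data given. Now I'll lift and move to key 2.

```bash
python3 -c "
from h import *
go([[*k,.0695] for k in K])
"
```

```text
t 3.72 pos [0.5567 0.0599 0.0667] F [0.91 0.9  2.54] w 0.0 z [ 5.e-04  0.e+00 -1.e+00]
dp mm [-0.8 -0.5 -2.8]
dp mm [ -3.2 -44.4  -2.9]
dp mm [ -5.6 -88.4  -2.9]
dp mm [  -8.  -132.3   -2.9]
```

Request:
drive_tool:
  series:
    - {"jaw": 1,"dp": [0,0,-8],"roll": 0}
    - {"jaw": 1,"dp": [0,0,-16],"roll": 0}
    - {"jaw": 1,"dp": [-1.5,-20,-16],"roll": 0}
    - {"jaw": 1,"dp": [-3.2,-44.4,-16],"roll": 0}
    - {"jaw": 1,"dp": [-3.2,-44.4,-16],"roll": 0}

```text
t: 4.13
position: [0.5486, 0.013, 0.0835]
ee_rot: [0.0, 0.124, 0.992, -0.001]
force: [0.4, 1.0, 0.5]
width: 0.0001
```

Request:
drive_tool:
  series:
    - {"jaw": 1,"dp": [0,0,8],"roll": 0}
    - {"jaw": 1,"dp": [0,0,13],"roll": 0}
    - {"jaw": 1,"dp": [0,0,13],"roll": 0}
    - {"jaw": 1,"dp": [0,0,13],"roll": 0}

```text
t: 4.47
position: [0.5483, 0.0168, 0.0685]
ee_rot: [-0.001, 0.123, 0.992, 0.0]
force: [-0.4, -0.2, 0.6]
width: -0.0003
```

Request:
drive_tool:
  series:
    - {"jaw": 1,"dp": [0,0,1],"roll": 0}
    - {"jaw": 1,"dp": [0,0,2],"roll": 0}
    - {"jaw": 1,"dp": [0,0,2],"roll": 0}
    - {"jaw": 1,"dp": [0,0,2],"roll": 0}

```text
t: 4.8
position: [0.5488, 0.0162, 0.0675]
ee_rot: [0.0, 0.123, 0.992, 0.0]
force: [-0.4, 0.3, -0.8]
width: -0.0003
```

Request:
drive_tool:
  series:
    - {"jaw": 1,"dp": [0,0,0.7],"roll": 0}
    - {"jaw": 1,"dp": [0,0,0.7],"roll": 0}
    - {"jaw": 1,"dp": [0,0,0.7],"roll": 0}

```text
t: 5.05
position: [0.5488, 0.016, 0.0668]
ee_rot: [0.0, 0.123, 0.992, 0.0]
force: [0.4, 0.1, -0.1]
width: 0.0001
```

Request:
drive_tool:
  series:
    - {"jaw": 1,"dp": [0,0,0],"roll": 0}

```text
t: 5.13
position: [0.5488, 0.016, 0.0668]
ee_rot: [0.0, 0.123, 0.992, 0.0]
force: [0.2, -0.4, 0.4]
width: 0.0002
```

There is no force at 66.8 mm, so key 2 looks latched. I'll go on down gently until it touches.

Request:
drive_tool:
  series:
    - {"jaw": 1,"dp": [0,0,1],"roll": 0}
    - {"jaw": 1,"dp": [0,0,2],"roll": 0}
    - {"jaw": 1,"dp": [0,0,2],"roll": 0}
    - {"jaw": 1,"dp": [0,0,2],"roll": 0}

```text
t: 5.47
position: [0.5487, 0.016, 0.0646]
ee_rot: [-0.0, 0.123, 0.992, -0.0]
force: [-0.9, 0.3, 0.5]
width: -0.0003
```

Request:
drive_tool:
  series:
    - {"jaw": 1,"dp": [0,0,0.4],"roll": 0}
    - {"jaw": 1,"dp": [0,0,0.4],"roll": 0}
    - {"jaw": 1,"dp": [0,0,0.4],"roll": 0}

```text
t: 5.72
position: [0.5487, 0.0161, 0.0644]
ee_rot: [-0.0, 0.123, 0.992, -0.0]
force: [-0.1, -0.1, 0.0]
width: 0.0001
```

Request:
drive_tool:
  series:
    - {"jaw": 1,"dp": [0,0,0.3],"roll": 0}
    - {"jaw": 1,"dp": [0,0,0.3],"roll": 0}
    - {"jaw": 1,"dp": [0,0,0.3],"roll": 0}

```text
t: 5.97
position: [0.5488, 0.016, 0.0642]
ee_rot: [0.0, 0.123, 0.992, 0.0]
force: [0.6, 0.1, 0.6]
width: -0.0001
```

Request:
drive_tool:
  series:
    - {"jaw": 1,"dp": [0,0,0.3],"roll": 0}
    - {"jaw": 1,"dp": [0,0,0.3],"roll": 0}
    - {"jaw": 1,"dp": [0,0,0.3],"roll": 0}

```text
t: 6.22
position: [0.5488, 0.016, 0.064]
ee_rot: [0.0, 0.123, 0.992, -0.0]
force: [-1.0, -0.0, 1.9]
width: 0.0001
```

Request:
drive_tool:
  series:
    - {"jaw": 1,"dp": [0,0,0.2],"roll": 0}
    - {"jaw": 1,"dp": [0,0,0.2],"roll": 0}

```text
t: 6.38
position: [0.5488, 0.016, 0.0638]
ee_rot: [0.0, 0.123, 0.992, 0.0]
force: [-0.3, -0.4, 2.3]
width: -0.0
```

Key 2 first resists at 64.0 mm and carries about 2 N, so it is latched. I'll still tap keys 3 and 4.

Request:
drive_tool:
  series:
    - {"jaw": 1,"dp": [0,0,-8],"roll": 0}
    - {"jaw": 1,"dp": [0,0,-18],"roll": 0}
    - {"jaw": 1,"dp": [-1.2,-22,-18],"roll": 0}
    - {"jaw": 1,"dp": [-2.4,-44,-18],"roll": 0}
    - {"jaw": 1,"dp": [-2.4,-44,-18],"roll": 0}

```text
t: 6.8
position: [0.5403, -0.0301, 0.0829]
ee_rot: [0.001, 0.124, 0.992, -0.001]
force: [-0.4, 0.1, 0.0]
width: -0.0001
```

Request:
drive_tool:
  series:
    - {"jaw": 1,"dp": [0,0,0],"roll": 0}
    - {"jaw": 1,"dp": [0,0,8],"roll": 0}
    - {"jaw": 1,"dp": [0,0,12],"roll": 0}
    - {"jaw": 1,"dp": [0,0,12],"roll": 0}
    - {"jaw": 1,"dp": [0,0,12],"roll": 0}

```text
t: 7.22
position: [0.54, -0.0266, 0.0688]
ee_rot: [-0.001, 0.123, 0.992, 0.0]
force: [0.1, -0.2, -0.2]
width: -0.0002
```

Request:
drive_tool:
  series:
    - {"jaw": 1,"dp": [0,0,1],"roll": 0}
    - {"jaw": 1,"dp": [0,0,2],"roll": 0}
    - {"jaw": 1,"dp": [0,0,2],"roll": 0}
    - {"jaw": 1,"dp": [0,0,2],"roll": 0}

```text
t: 7.55
position: [0.5405, -0.027, 0.0678]
ee_rot: [0.0, 0.123, 0.992, 0.0]
force: [-0.4, 0.5, 0.9]
width: -0.0002
```

```bash
python3 -c "
from h import *
go([[*K[2],.0668]])
"
```

```text
t 7.55 pos [ 0.5405 -0.027   0.0678] F [-0.4   0.54  0.85] w -0.0002 z [ 4.e-04  3.e-04 -1.e+00]
dp mm [-0.1 -0.2  1. ]
```

Request:
drive_tool:
  series:
    - {"jaw": 1,"dp": [0,0,0.5],"roll": 0}
    - {"jaw": 1,"dp": [0,0,1],"roll": 0}
    - {"jaw": 1,"dp": [0,0,1],"roll": 0}

```text
t: 7.8
position: [0.5405, -0.027, 0.0667]
ee_rot: [0.0, 0.123, 0.992, 0.0]
force: [0.7, 0.4, 2.9]
width: -0.0
```

Request:
drive_tool:
  series:
    - {"jaw": 1,"dp": [0,0,0],"roll": 0}

```text
t: 7.88
position: [0.5405, -0.0271, 0.0668]
ee_rot: [0.0, 0.123, 0.992, 0.0]
force: [-0.1, 1.0, 1.2]
width: 0.0001
```

Key 3 is up: about 2 N at 66.7 mm. On to key 4.

Request:
drive_tool:
  series:
    - {"jaw": 1,"dp": [0,0,-8],"roll": 0}
    - {"jaw": 1,"dp": [0,0,-15],"roll": 0}
    - {"jaw": 1,"dp": [-1.2,-22,-15],"roll": 0}
    - {"jaw": 1,"dp": [-2.4,-44,-15],"roll": 0}
    - {"jaw": 1,"dp": [-2.4,-44,-15],"roll": 0}

```text
t: 8.3
position: [0.5317, -0.0736, 0.0826]
ee_rot: [0.0, 0.124, 0.992, -0.001]
force: [0.4, 0.1, 0.4]
width: 0.0002
```

Request:
drive_tool:
  series:
    - {"jaw": 1,"dp": [0,0,0],"roll": 0}
    - {"jaw": 1,"dp": [0,0,8],"roll": 0}
    - {"jaw": 1,"dp": [0,0,12],"roll": 0}
    - {"jaw": 1,"dp": [0,0,12],"roll": 0}
    - {"jaw": 1,"dp": [0,0,12],"roll": 0}

```text
t: 8.72
position: [0.5316, -0.0698, 0.0688]
ee_rot: [-0.001, 0.123, 0.992, 0.0]
force: [0.0, -0.1, 0.7]
width: -0.0001
```

Request:
drive_tool:
  series:
    - {"jaw": 1,"dp": [0,0,1],"roll": 0}
    - {"jaw": 1,"dp": [0,0,2],"roll": 0}
    - {"jaw": 1,"dp": [0,0,2],"roll": 0}
    - {"jaw": 1,"dp": [0,0,2],"roll": 0}

```text
t: 9.05
position: [0.532, -0.0702, 0.0678]
ee_rot: [0.0, 0.123, 0.992, 0.0]
force: [-0.2, 1.1, 0.3]
width: -0.0002
```

Request:
drive_tool:
  series:
    - {"jaw": 1,"dp": [0,0,0.5],"roll": 0}
    - {"jaw": 1,"dp": [0,0,1],"roll": 0}
    - {"jaw": 1,"dp": [0,0,1],"roll": 0}

```text
t: 9.3
position: [0.532, -0.0703, 0.0668]
ee_rot: [0.0, 0.123, 0.992, 0.0]
force: [-0.6, 1.8, 0.6]
width: -0.0001
```

Request:
drive_tool:
  series:
    - {"jaw": 1,"dp": [0,0,0],"roll": 0}

```text
t: 9.38
position: [0.5321, -0.0704, 0.0668]
ee_rot: [0.0, 0.123, 0.992, 0.0]
force: [0.7, 0.9, 2.1]
width: 0.0002
```

The two readings disagree (0.6 and 2.1 N), so I'll read again a little deeper.

Request:
drive_tool:
  series:
    - {"jaw": 1,"dp": [0,0,0.4],"roll": 0}
    - {"jaw": 1,"dp": [0,0,0.4],"roll": 0}

```text
t: 9.55
position: [0.532, -0.0704, 0.0663]
ee_rot: [0.0, 0.123, 0.992, 0.0]
force: [1.6, 1.0, 1.8]
width: -0.0003
```

Request:
drive_tool:
  series:
    - {"jaw": 1,"dp": [0,0,0],"roll": 0}

```text
t: 9.63
position: [0.532, -0.0704, 0.0663]
ee_rot: [0.0, 0.123, 0.992, 0.0]
force: [0.3, 1.4, 2.3]
width: -0.0001
```

Request:
drive_tool:
  series:
    - {"jaw": 1,"dp": [0,0,0],"roll": 0}

```text
t: 9.72
position: [0.532, -0.0704, 0.0663]
ee_rot: [0.0, 0.123, 0.992, 0.0]
force: [-0.1, 2.3, 2.1]
width: -0.0001
```

Key 4 is up: about 2.1 N at 66.3 mm. Now back to key 2, passing above the others.

Request:
drive_tool:
  series:
    - {"jaw": 1,"dp": [0,0,-10],"roll": 0}
    - {"jaw": 1,"dp": [0,0,-22],"roll": 0}
    - {"jaw": 1,"dp": [1.6,30,-22],"roll": 0}
    - {"jaw": 1,"dp": [3.2,60,-22],"roll": 0}
    - {"jaw": 1,"dp": [4.8,88,-22],"roll": 0}

```text
t: 10.13
position: [0.5494, 0.0165, 0.09]
ee_rot: [0.001, 0.124, 0.992, -0.0]
force: [1.2, -0.9, -0.1]
width: -0.0
```

Request:
drive_tool:
  series:
    - {"jaw": 1,"dp": [0,0,0],"roll": 0}
    - {"jaw": 1,"dp": [0,0,0],"roll": 0}
    - {"jaw": 1,"dp": [0,0,12],"roll": 0}
    - {"jaw": 1,"dp": [0,0,20],"roll": 0}
    - {"jaw": 1,"dp": [0,0,20],"roll": 0}

```text
t: 10.55
position: [0.5471, 0.015, 0.0652]
ee_rot: [-0.002, 0.124, 0.992, -0.0]
force: [0.5, 1.0, -0.1]
width: 0.0001
```

```bash
python3 -c "
from h import *
go([[*K[1],.060]])
"
```

```text
t 10.55 pos [0.5471 0.015  0.0652] F [ 0.52  1.02 -0.15] w 0.0001 z [-4.5e-03 -2.0e-04 -1.0e+00]
dp mm [-1.5  1.4  5.1]
```

Request:
drive_tool:
  series:
    - {"jaw": 1,"dp": [0,0,2],"roll": 0}
    - {"jaw": 1,"dp": [0,0,4],"roll": 0}
    - {"jaw": 1,"dp": [0,0,6],"roll": 0}
    - {"jaw": 1,"dp": [0,0,7.5],"roll": 0}
    - {"jaw": 1,"dp": [0,0,7.5],"roll": 0}

```text
t: 10.97
position: [0.5487, 0.0155, 0.061]
ee_rot: [0.0, 0.123, 0.992, -0.0]
force: [-1.5, -1.7, 4.1]
width: 0.0
```

Request:
drive_tool:
  series:
    - {"jaw": 1,"dp": [0,0,0],"roll": 0}
    - {"jaw": 1,"dp": [0,0,0],"roll": 0}

```text
t: 11.13
position: [0.549, 0.0157, 0.0613]
ee_rot: [0.001, 0.123, 0.992, -0.0]
force: [-3.3, -2.9, 3.8]
width: 0.0002
```

Request:
drive_tool:
  series:
    - {"jaw": 1,"dp": [0,0,0.8],"roll": 0}
    - {"jaw": 1,"dp": [0,0,1.4],"roll": 0}
    - {"jaw": 1,"dp": [0,0,1.4],"roll": 0}

```text
t: 11.38
position: [0.5491, 0.0158, 0.06]
ee_rot: [0.001, 0.123, 0.992, -0.0]
force: [-3.2, -3.5, 6.1]
width: 0.0001
```

The key is at its stop (60.0 mm, about 6 N). Now release straight up.

Request:
drive_tool:
  series:
    - {"jaw": 1,"dp": [0,0,-4],"roll": 0}
    - {"jaw": 1,"dp": [0,0,-8],"roll": 0}
    - {"jaw": 1,"dp": [0,0,-14],"roll": 0}
    - {"jaw": 1,"dp": [0,0,-30],"roll": 0}
    - {"jaw": 1,"dp": [0,0,-50],"roll": 0}

```text
t: 11.8
position: [0.5476, 0.0167, 0.1078]
ee_rot: [-0.002, 0.123, 0.992, 0.0]
force: [-0.3, 0.4, -0.8]
width: -0.0004
```

Request:
drive_tool:
  series:
    - {"jaw": 1,"dp": [0,0,-30],"roll": 0}
    - {"jaw": 1,"dp": [30,0,-60],"roll": 0}
    - {"jaw": 1,"dp": [60,0,-80],"roll": 0}
    - {"jaw": 1,"dp": [90,0,-80],"roll": 0}
    - {"jaw": 1,"dp": [90,0,-80],"roll": 0}

```text
t: 12.22
position: [0.4589, 0.0396, 0.1917]
ee_rot: [0.001, 0.122, 0.993, 0.001]
force: [0.4, -0.9, -0.4]
width: -0.0002
```

```bash
python3 -c "
from h import *
go([])
for n in ['wrist','top','side']: cv2.imwrite('pics/%s2.png'%n,viewer.snapshot(n))
a=cv2.imread('pics/side0.png')[180:290,280:390];b=cv2.imread('pics/side2.png')[180:290,280:390]
cv2.imwrite('pics/cmp.png',cv2.resize(np.hstack([a,b]),None,fx=3.6,fy=3.6,interpolation=cv2.INTER_CUBIC))
"
```

```text
t 12.22 pos [0.4589 0.0396 0.1917] F [ 0.45 -0.88 -0.36] w -0.0002 z [ 0.0026  0.0015 -1.    ]
```

View pics/cmp.png

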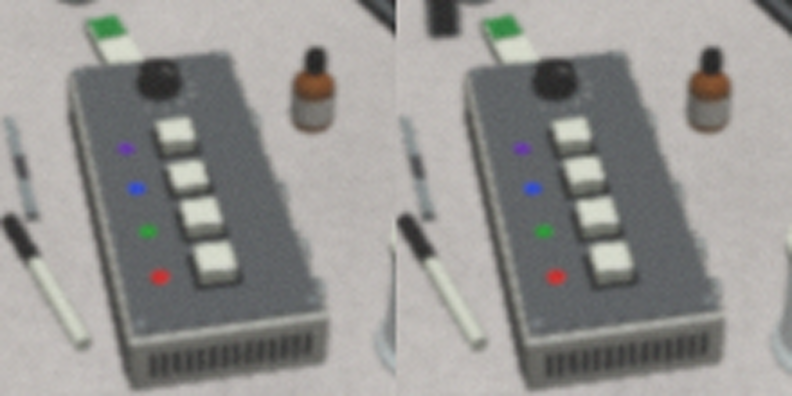

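View pics/wrist2.png

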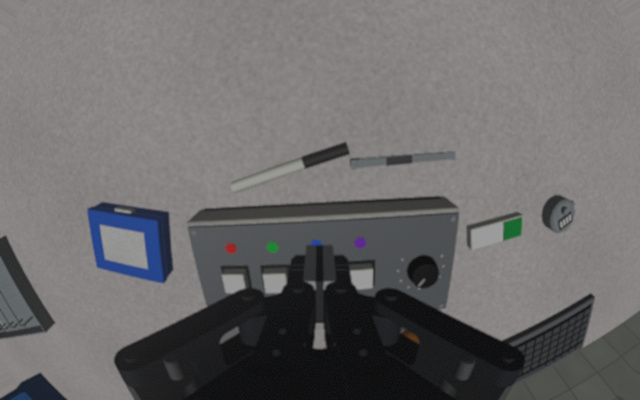

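View pics/top2.png

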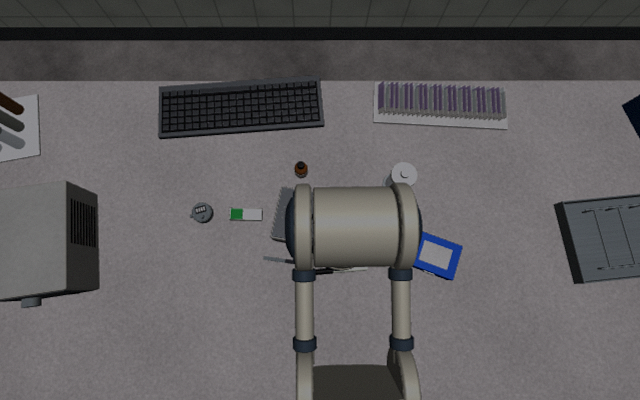

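In the side view, key 2 (585,172) now sits higher than before, level with its neighbours. I'll quantify that and check the bystanders and the knob too.

```bash
python3 -c "
from h import *
a=cv2.imread('pics/side0.png',0).astype(np.float32);b=cv2.imread('pics/side2.png',0).astype(np.float32)
p=np.array([.5504,.0239,-.1916])
for i,(u,v) in enumerate(proj('side',world(p,[(0,y,66) for y in ys]))):
    u,v=int(u),int(v); s=np.s_[v-8:v+7,u-8:u+9]
    t=b[s][2:-2,2:-2]
    # shift via fine upsampled matching
    A=cv2.resize(a[s],None,fx=8,fy=8,interpolation=3);T=cv2.resize(t,None,fx=8,fy=8,interpolation=3)
    r=cv2.minMaxLoc(cv2.matchTemplate(A,T,cv2.TM_CCOEFF_NORMED)); print('key',i+1,(16-np.array(r[3]))/8,r[1])
print(proj('side',world(p,[(0,-8,64),(0,-8,68)])))
d=np.abs(a-b);d=cv2.blur(d,(3,3)); ys_,xs=np.where(d[170:350,260:460]>15); print(sorted(set(zip((xs+260)//10*10,(ys_+170)//10*10))))
"
```

```text
key 1 [0. 0.] 0.9987244606018066
key 2 [ 0. -1.] 0.9861294627189636
key 3 [0. 0.] 0.9965212941169739
key 4 [0. 0.] 0.9990374445915222
[[331.98637271 227.3445594 ]
 [331.99426244 226.11241112]]
[(np.int64(280), np.int64(170)), (np.int64(280), np.int64(180)), (np.int64(280), np.int64(190)), (np.int64(290), np.int64(170)), (np.int64(290), np.int64(180)), (np.int64(290), np.int64(190)), (np.int64(320), np.int64(220)), (np.int64(320), np.int64(230)), (np.int64(330), np.int64(220)), (np.int64(330), np.int64(230))]
```

```bash
python3 -c "
from plant import ticket
print(ticket.hand_in())"
```

```text
the job is handed in; nothing more can be done
None
```

Key 2 (blue dot) was the latched key. I pressed it to its stop and let go, it sprang up level with the others, and the job is handed in, with the robot's clock at about 12.4 s of the 43 s allowed.

**Taps, in order from the knob:**

| Key | Result | Reading |
|---|---|---|
| 1 (violet) | up | sank to 66.7 mm at about 2.2 N |
| 2 (blue) | latched | no force until 64.0 mm, then about 2 N |
| 3 (green) | up | sank to 66.7 mm; readings 2.9 and 1.2 N |
| 4 (red) | up | sank to 66.3 mm at about 2.1 N |

**Press:** key 2 went down to 60.0 mm at about 6 N, with a side force of about 3 to 3.5 N, and I released it straight up.

**Last checks:**
- **Keys:** in the side view key 2 is 1.0 px higher than at the start; a 4 mm rise would be 1.2 px. Keys 1, 3 and 4 did not shift.
- **Other objects:** the only other change in the side-view area I compared (console and nearby objects) was the gripper itself. The knob pointer looks the same in the wrist views before and after the press, judged by eye. The arm blocked the top view of the console, so that camera could not confirm any of this.
- **Force noise:** single force readings scattered by roughly 0.5 to 1 N. The first two on key 4 disagreed (0.6 and 2.1 N), so I repeated that reading, and three more gave 1.8 to 2.3 N.

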